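# Take the orange sample canister off its stand

## Task

Lift the steel canister with the orange lid by its handle off its black stand and set it down gently and upright in the middle of the round cork mat. Leave the blue-lidded canister and the small amber bottle where they stand.

Things in the scene. Friction and masses are not known exactly. Their poses are not given: they have to be found in the camera images.
- orange_canister_mid (a point): Steel canister, orange lid and band, 72 mm across (lid 74), 78 mm tall to the lid's top, 0.26 to 0.49 kg, on a fixed round black stand 40 mm high, 124 mm across. Rigid dark handle over it, on a strip at each end: level bar 12 mm thick (along x), 12 high, 68 long (along y), 38 mm above the lid, bar centre 58 mm above this point: the canister's centre, on its axis 64 mm above its underside; z up.
- blue_canister_mid (a point): Bystander: the twin of the orange-lidded canister, same sizes and handle, but with a blue lid and band, loose on a stand of its own like the other; the top of its handle is 168 mm above the bench, so what is carried across it must pass higher. This point is its centre, on its axis 64 mm above its underside; z up.
- mat_top (a point): Round cork mat, 130 mm in diameter and 6 mm thick, fixed on the bench. This point is the centre of its upper face; z points up. It may lie left of, right of or between the two stands.
- bottle_mid (a point): Bystander: small amber bottle with a white cap, 48 mm in diameter and 85 mm tall, loose on the bench, a little beyond and between the stands and the mat as seen from the robot; a brass and black microscope objective (58 mm high) stands likewise on the other side. This point is its centre, 42 mm above its underside; z up.

How it is judged:
On the way:
1. the orange-lidded canister is lifted at least 20 mm clear of its stand (height (world z) of orange_canister_mid above 0.124 m), for 0.1 s.
At the end, for the whole second after the job is handed in: The orange-lidded canister stands upright (within 10 degrees), released and at rest on the cork mat, its axis within 25 mm of the mat's centre; the blue-lidded canister and the amber bottle stand upright within 15 mm of where they were (horizontal distance between orange_canister_mid and mat_top below 0.025 m and z of orange_canister_mid in the frame of mat_top between 0.058 and 0.07 m and angle between each of orange_canister_mid, blue_canister_mid, bottle_mid's own z axis and vertical below 0.17 rad and linear speed of orange_canister below 0.02 m/s and distance of each of blue_canister_mid, bottle_mid from where it was at the start of the episode below 0.015 m); the robot touches nothing.
It fails at once if the orange-lidded canister is dropped (falls unheld from more than about 12 mm, reaching 0.5 m/s) (linear speed of orange_canister above 0.5 m/s and contact force between the fingers and orange_canister below 0.2 N).
It fails at once if the orange-lidded canister is tipped by more than 35 degrees (angle between orange_canister_mid's own z axis and vertical above 0.61 rad).
It fails at once if the blue-lidded canister is displaced by more than 30 mm (distance of blue_canister_mid from where it was at the start of the episode above 0.03 m).
It fails at once if the amber bottle is displaced by more than 30 mm (distance of bottle_mid from where it was at the start of the episode above 0.03 m).
It also fails if it takes over 42 s, if anything falls off the work surface, if the arm or the gripper's body presses on something with over 40 N, if the wrist force passes 120 N, or if a joint passes its speed limit or range.

## Robot

A 6-joint arm with a two-finger parallel gripper is mounted at the origin on the work surface. World frame = base frame: x ahead of the robot, y to its left, z up, the work surface at z = 0. Lengths are in m, angles in rad, forces in N, time in s.
With the tool pointing down it reaches from about 0.3 to 0.775 m from the base axis. Payload 14.6 kg.
Tool frame: the origin (TCP) lies at the very end of the fingers, on their centre line; the grasp point (between the pads) lies 19 mm behind it; y points along the fingers, x is the direction in which the jaws open and shut, and the axes are right-handed (so a half turn about y gives the same grasp; the last joint's range is limited). The gripper opens to 94 mm and grips with 3 to 60 N. Pads are 16 mm wide; open, the fingers measure 119 mm over their backs; the gripper's body (75 mm by 177 mm) begins 78 mm behind the grasp point.
Start: joints at [1.14, 0.3, 1.521, -0, 1.321, -0.067], TCP at [0.196, 0.514, 0.17] pointing down, gripper open.
Joint ranges: [-3.03, 3.03], [-0.79, 2.21], [0.23, 2.52], [-1.04, 4.18], [0, 3.07], [-2.55, 2.55]. Speed limits (rad/s): [2.22, 2.22, 2.57, 3.14, 3.14, 3.14].

## Interface

Orientations are given as [roll, pitch, yaw] about the fixed x, y, z axes, in that order (R = Rz(yaw) Ry(pitch) Rx(roll)).
In Python, from station import * gives the robot as it stands.
- The arm moves only by the tool send_rows, never from a script. Its argument "series" is text: rows parted by semicolons, each of 7 numbers parted by spaces: the turn, a rotation vector about the tool's x, y, z in units of 5 degrees (1.0 is 5 degrees), then the shift along the tool's x, y, z in cm, then the opening, from -1 (shut) to 1 (fully open). A call has exactly 10 rows; each row is the pose to reach, as a shift and turn from the pose commanded when the call began, along the tool's axes at that moment; what a row does not reach only later rows make up. A row lasts 1/12 s, in which the tool goes at most 41.7 mm and 7.16 degrees, less where a joint would pass 70% of its speed; a pose out of reach is approached as far as the arm can. A call with a gripper value outside its range is refused whole. The fingers move at their own pace and stop on an object; "newtons" is the grip in N (left out, the last holds). Time passes only in rows, so rows that repeat a pose let the fingers close, or fill a call up. It gives the time, the measured TCP pose, the force and the opening at its end, in the units of the state.
- get_obs(): the state, without advancing time (a new reading comes with each control period).
- camera(name): name is "side" or "top"; returns the picture (400x640x3 uint8, red, green, blue); there is no depth.
- camera_info(name): a dict with "K" (3x3 intrinsics, pixels), "k1" (the pictures are not rectified: a ray, as slopes to the right and down, at radius r is drawn at 1 + k1 r^2 times it, then the intrinsics apply), "R" (3x3) and "t" (3): a world point X has camera coordinates R X + t. Camera axes: x right, y down, z forward; pixel columns grow to the right and rows downward; lengths in m; the calibration is good to about 2 mm. A picture is of the moment at which its call begins. camera_info takes no time and is no camera call.
- hand_in(): hands the job in, once; it reports no verdict.
The state is a dict: "time_s": time; "qpos": joint angles; "joint_vel": joint speeds; "tau": joint torques, N m; "ee_pos": TCP position; "eef_rot": TCP orientation; "force": force on the tool from outside, world axes, zero at the start; "moment": the same for the moment, N m; "grip_width": finger opening in m.
Only numpy, scipy, OpenCV 4.12 (cv2) and the standard library are available. Lean on these libraries where they do the work, as an engineer would, in place of code of your own. Each camera call takes 0.05 s, during which the arm holds its last target. There are 200 camera calls.

## Working session

There is one attempt and no reset: what is moved stays moved. The work goes in short steps, Python scripts to look and compute and a tool call to move; the robot and the scene stay as the last step left them, time stands still between calls to the robot, and variables do not carry over. Pictures are saved under pics/ and viewed, on a budget of 10 in all, crops included, one or two more only if the job needs it, and the job is handed in when it is done.

Besides the shell and the picture viewer there is one more tool, called after "Emit:" as a command line: name --argument value ..., lists and objects as JSON in quotes. send_rows: Moves the arm, as the interface text tells. Its arguments: {"type":"object","properties":{"series":{"type":"string"},"newtons":{"type":"number"}},"required":["series"]}

```bash
mkdir -p pics
python3 - <<'E'
from station import *
import cv2
for n in("side","top"):
    im=camera(n); cv2.imwrite(f"pics/{n}0.png",im[:,:,::-1]); i=camera_info(n)
    print(n,i)
print(get_obs())
E
```

```text
side {'K': array([[459.94981668,   0.        , 316.59372496],
       [  0.        , 459.94981668, 203.25499348],
       [  0.        ,   0.        ,   1.        ]]), 'k1': -0.035399737255811144, 'R': array([[-0.98879317, -0.14847175, -0.01562719],
       [-0.06673972,  0.53323706, -0.84332915],
       [ 0.13354355, -0.83283515, -0.53717012]]), 't': array([0.57412919, 0.12496635, 0.9939186 ])}
top {'K': array([[490.29376565,   0.        , 320.04984165],
       [  0.        , 490.29376565, 200.43033593],
       [  0.        ,   0.        ,   1.        ]]), 'k1': -0.09181953971966579, 'R': array([[-0.00633774, -0.9999174 , -0.01118177],
       [-0.99099799,  0.00777579, -0.13365078],
       [ 0.13372668,  0.01023407, -0.99096541]]), 't': array([0.01738322, 0.56975423, 0.95545451])}
{'time_s': 0.1, 'qpos': array([ 1.14038662e+00,  3.00408420e-01,  1.52151320e+00,  1.97288000e-05,
        1.32069672e+00, -6.65970959e-02]), 'joint_vel': array([ 0.001532  , -0.00196717, -0.00255134, -0.0004625 ,  0.00010772,
       -0.00253287]), 'tau': array([ 1.64996716e-03, -5.32634032e+01, -3.53286660e+01,  7.09603890e-02,
        2.35273369e-02, -1.50325627e-05]), 'ee_pos': array([0.19559553, 0.51375809, 0.16984944]), 'eef_rot': array([-1.57070900e+00,  1.02215043e-03,  1.20697886e+00]), 'force': array([ 0.23900169,  0.46885326, -0.64729754]), 'moment': array([ 0.0315825 ,  0.00928088, -0.0478956 ]), 'grip_width': 0.09377530454972345}
```

View pics/side0.png

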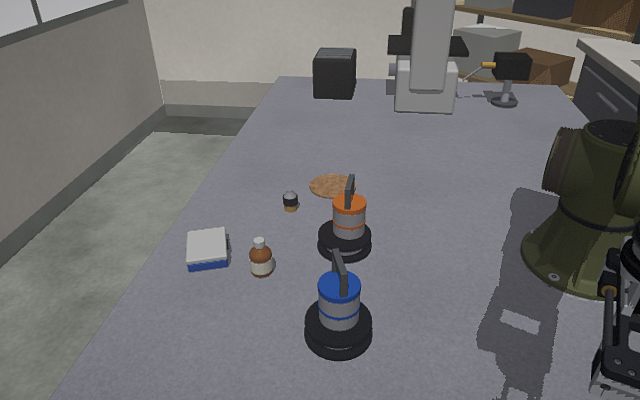

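View pics/top0.png

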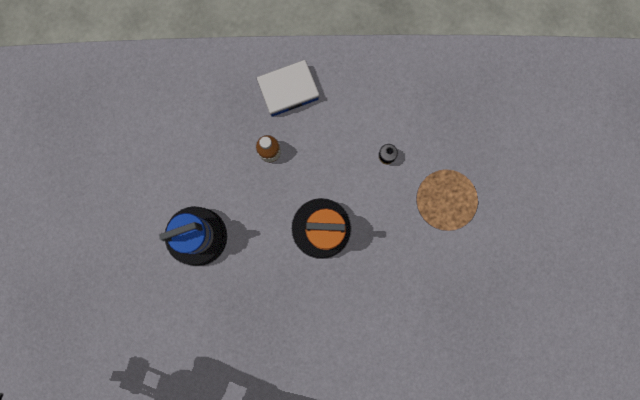

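The top view shows the orange lid at about (325,229) with its bar running nearly horizontal from (306,226) to (345,228). The mat is at (447,200), the blue lid at (186,233) and the bottle at (267,147). In the side view the orange lid is at (349,203), its bar top is at about (351,177), and the mat is at (333,186).

```bash
cat > h.py <<'E'
import numpy as np, cv2
from station import *
def ray(n,p):
    i=camera_info(n); K=np.array(i["K"]); R=np.array(i["R"]); t=np.array(i["t"])
    q=cv2.undistortPoints(np.array([[p]],float),K,np.array([i["k1"],0,0,0.]))[0,0]
    d=R.T@np.array([q[0],q[1],1]); return -R.T@t, d/np.linalg.norm(d)
def plane(n,p,z):
    o,d=ray(n,p); return o+d*(z-o[2])/d[2]
def tri(ps,pt):
    o,d=ray("side",ps); e,f=ray("top",pt)
    s=np.linalg.lstsq(np.c_[d,-f],e-o,rcond=None)[0]; a=o+d*s[0]; b=e+f*s[1]
    return (a+b)/2, np.linalg.norm(a-b)
def blob(im,lo,hi,win,hsv=True):
    x0,y0,x1,y1=win; m=cv2.inRange(cv2.cvtColor(im,cv2.COLOR_RGB2HSV) if hsv else im,lo,hi)
    w=np.zeros_like(m); w[y0:y1,x0:x1]=m[y0:y1,x0:x1]; return w
def hull(m): return cv2.convexHull(cv2.findNonZero(m))
E
python3 - <<'E'
from h import *
np.set_printoptions(precision=4,suppress=True)
S=cv2.imread("pics/side0.png")[:,:,::-1].copy();T=cv2.imread("pics/top0.png")[:,:,::-1].copy()
# orange lid top
lt=cv2.fitEllipse(hull(blob(T,(5,150,120),(20,255,255),(290,195,360,265))))
print("lid top",lt, plane("top",lt[0],.118))
ls=blob(S,(5,150,100),(20,255,255),(325,190,375,218)); h=hull(ls); print("side lid bbox",cv2.boundingRect(h))
# mat
mt=blob(T,(5,60,60),(25,255,255),(405,160,490,240)); et=cv2.fitEllipse(hull(mt)); print("mat top",et,plane("top",et[0],.006))
ms=blob(S,(5,60,60),(25,255,255),(300,168,344,196)); print("mat side bbox",cv2.boundingRect(hull(ms)))
# bottle and blue
print(plane("top",(265,142),.085), plane("top",(186,233),.118))
print("bar T"); print(T[220:236,325].tolist()); print(T[227,300:352:3].tolist())
V=np.hstack([cv2.resize(S[160:260,300:385],None,fx=5,fy=5,interpolation=0),cv2.resize(T[190:270,290:360],(370,500),interpolation=0)])
cv2.imwrite("pics/z.png",V[:,:,::-1])
E
```

```text
lid top ((325.17340087890625, 228.5267333984375), (39.16994857788086, 39.69009780883789), 13.228755950927734) [0.5066 0.0034 0.118 ]
side lid bbox (333, 193, 33, 22)
mat top ((446.8160095214844, 199.68234252929688), (60.045188903808594, 61.73408508300781), 130.72132873535156) [ 0.5737 -0.2527  0.006 ]
mat side bbox (310, 174, 34, 22)
[0.6806 0.1206 0.085 ] [0.4998 0.263  0.118 ]
bar T
[[173, 104, 51], [174, 104, 50], [170, 100, 51], [103, 78, 64], [79, 80, 82], [79, 80, 82], [79, 81, 83], [79, 82, 84], [79, 80, 83], [68, 62, 65], [110, 63, 33], [173, 105, 51], [174, 104, 48], [172, 103, 50], [172, 104, 51], [172, 103, 49]]
[[25, 27, 26], [25, 24, 27], [62, 62, 60], [78, 82, 81], [76, 80, 82], [78, 81, 82], [80, 82, 84], [81, 83, 84], [77, 79, 81], [79, 80, 84], [80, 82, 82], [79, 80, 82], [79, 81, 83], [77, 78, 79], [78, 80, 82], [57, 39, 30], [20, 17, 19], [68, 66, 70]]
```

View pics/z.png

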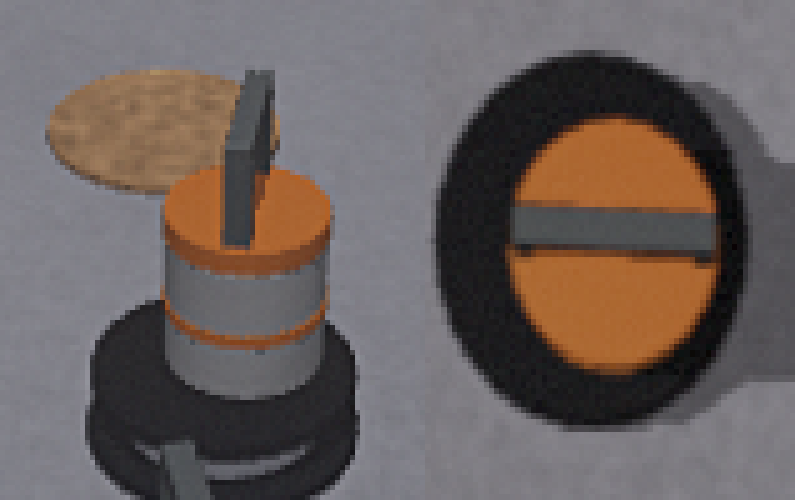

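Run:
```python
from h import *
np.set_printoptions(precision=4,suppress=True)
print("bar centre top",tri((349.5,181.6),(325.3,225.9)), plane("top",(325.3,225.9),.168))
near=tri((347.4,189.5),(306.1,225.35)); far=tri((351.6,173.7),(344.5,226.55)); print("ends",near,far)
d=plane("top",(306.1,225.35),.168)-plane("top",(344.5,226.55),.168); print(d, "yaw from y", np.arctan2(-d[0],d[1]))
print("lid",tri((348.9,201.1),(325.2,228.5))); print("mat",tri((332.1,184.8),(446.8,199.7)))
from scipy.spatial.transform import Rotation as Ro
o=get_obs(); R=Ro.from_euler("xyz",o["eef_rot"]).as_matrix(); print(R); 
print("tool-frame to bar centre(xy)", R.T@(np.array([.507,.0035,.25])-o["ee_pos"])*100)
```

```text
bar centre top (array([0.5075, 0.0031, 0.1642]), np.float64(0.000369715257110734)) [0.5074 0.0031 0.168 ]
ends (array([0.5087, 0.0368, 0.1647]), np.float64(0.00021879647149412217)) (array([ 0.506 , -0.0306,  0.1649]), np.float64(0.0004743667463044999))
[0.0026 0.0671 0.    ] yaw from y -0.038680145202529104
lid (array([0.5072, 0.0033, 0.1157]), np.float64(0.0006401005614226044))
mat (array([ 0.5745, -0.2533,  0.0034]), np.float64(0.0009332196099128762))
[[ 0.3558 -0.0004 -0.9345]
 [ 0.9345 -0.0009  0.3558]
 [-0.001  -1.      0.0001]]
tool-frame to bar centre(xy) [-36.6129  -7.9818 -47.2587]
```

Emit:
send_rows --series "0 0 0 0 -4 0 1; 0 0 0 0 -8 0 1; 0 0.85 0 -2.2 -8 -2.84 1; 0 1.7 0 -4.4 -8 -5.7 1; 0 2.55 0 -6.6 -8 -8.5 1; 0 3.4 0 -8.8 -8 -11.4 1; 0 4.25 0 -11 -8 -14.2 1; 0 5.1 0 -13.2 -8 -17 1; 0 5.95 0 -15.4 -8 -19.9 1; 0 6.8 0 -17.6 -8 -22.7 1"

```text
time_s: 0.93
ee_pos: [0.3457, 0.2671, 0.2502]
eef_rot: [-1.571, 0.0, 0.61]
force: [-0.1, 0.3, 0.4]
grip_width: 0.0941
```

```bash
cat > go.py <<'E'
import sys
from h import *
from scipy.spatial.transform import Rotation as Ro
np.set_printoptions(precision=4,suppress=True)
def go(p,yaw):
    o=get_obs(); r=Ro.from_euler("xyz",o["eef_rot"]); R=r.as_matrix()
    T=Ro.from_euler("xyz",[-np.pi/2,0,yaw])
    print("t",o["time_s"],"pos",o["ee_pos"],"rpy",o["eef_rot"],"F",o["force"],"w",o["grip_width"])
    print("turn",np.degrees((r.inv()*T).as_rotvec())/5,"shift",R.T@(np.array(p)-o["ee_pos"])*100)
if __name__=="__main__": a=list(map(float,sys.argv[1:])); go(a[:3],a[3])
E
python3 go.py .507 .0032 .25 -.039
```

```text
t 0.9333 pos [0.3457 0.2671 0.2502] rpy [-1.5709  0.0002  0.6101] F [-0.0688  0.3039  0.4043] w 0.09412811587447373
turn [ 0.0014  7.4381 -0.0019] shift [ -1.8954   0.0242 -30.8684]
```

Emit:
send_rows --series "0 0.85 0 -0.2 0 -3.5 1; 0 1.7 0 -0.4 0 -7 1; 0 2.5 0 -0.6 0 -10.5 1; 0 3.4 0 -0.8 0 -14 1; 0 4.2 0 -1.1 0 -17.5 1; 0 5.1 0 -1.3 0 -21 1; 0 5.9 0 -1.5 0 -24.5 1; 0 6.7 0 -1.7 0 -28 1; 0 7.44 0 -1.9 0 -30.87 1; 0 7.44 0 -1.9 0 -30.87 1"

```text
time_s: 1.77
ee_pos: [0.5088, 0.0017, 0.2494]
eef_rot: [-1.571, 0.001, -0.043]
force: [0.3, 0.3, -0.5]
grip_width: 0.0937
```

```bash
python3 go.py .507 .0032 .144 -.039; python3 -c "
from h import *
S=camera('side');T=camera('top')
cv2.imwrite('pics/a.png',np.hstack([cv2.resize(S[90:270,270:430],None,fx=2.5,fy=2.5),cv2.resize(T[150:300,250:400],None,fx=2.5,fy=3)])[:,:,::-1])"
```

```text
t 1.7667 pos [0.5088 0.0017 0.2494] rpy [-1.5715  0.0014 -0.0433] F [ 0.2611  0.2813 -0.4811] w 0.0936944068202594
turn [ 0.0075 -0.0494 -0.0162] shift [-0.1691 10.5356  0.1481]
```

View pics/a.png

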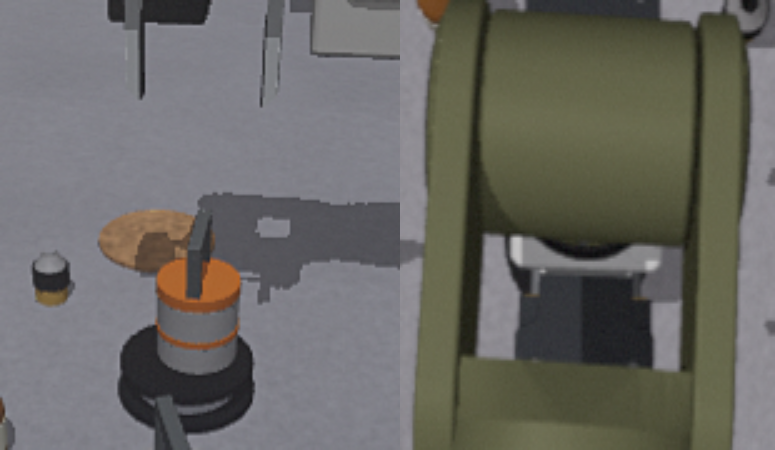

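The fingers, at about (140,95) and (268,100) in the crop, straddle the bar. The arm hides the canister from the top camera. I'll descend in two stages.

Emit:
send_rows --series "0 0 0 0 1 0 1; 0 0 0 0 2 0 1; 0 0 0 0 3 0 1; 0 0 0 0 4 0 1; 0 0 0 0 5 0 1; 0 0 0 0 6 0 1; 0 0 0 0 6 0 1; 0 0 0 0 6 0 1; 0 0 0 0 6 0 1; 0 0 0 0 6 0 1"

```text
time_s: 2.7
ee_pos: [0.5077, 0.0054, 0.1909]
eef_rot: [-1.571, -0.001, -0.036]
force: [0.6, 0.0, 0.3]
grip_width: 0.0938
```

```bash
python3 go.py .507 .0032 .143 -.039
```

```text
t 2.7 pos [0.5077 0.0054 0.1909] rpy [-1.5708 -0.0009 -0.0357] F [0.5522 0.0482 0.2957] w 0.09380351815862775
turn [0.0003 0.0378 0.0106] shift [-0.067   4.7906 -0.2202]
```

Emit:
send_rows --series "0 0 0 0 0.8 -0.1 1; 0 0 0 0 1.6 -0.1 1; 0 0 0 0 2.4 -0.1 1; 0 0 0 0 3.2 -0.1 1; 0 0 0 0 4 -0.1 1; 0 0 0 0 4.6 -0.1 1; 0 0 0 0 4.8 -0.1 1; 0 0 0 0 4.8 -0.1 1; 0 0 0 0 4.8 -0.1 1; 0 0 0 0 4.8 -0.1 1"

```text
time_s: 3.53
ee_pos: [0.5076, 0.0044, 0.1427]
eef_rot: [-1.571, -0.001, -0.036]
force: [-0.3, 0.4, 0.9]
grip_width: 0.0943
```

```bash
python3 go.py .507 .0032 .143 -.039; python3 -c "
from h import *
S=camera('side')
cv2.imwrite('pics/b.png',cv2.resize(S[130:260,290:410],None,fx=4,fy=4)[:,:,::-1])"
```

```text
t 3.5333 pos [0.5076 0.0044 0.1427] rpy [-1.5708 -0.0007 -0.0356] F [-0.3339  0.38    0.9294] w 0.09432844072286771
turn [0.0002 0.0386 0.0078] shift [-0.0588 -0.0271 -0.1246]
```

View pics/b.png

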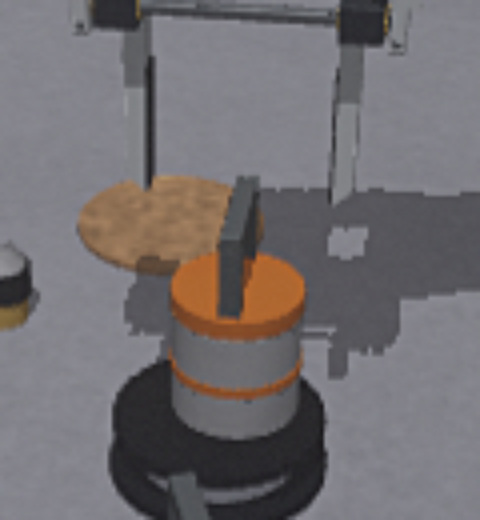

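```bash
python3 -c "
from h import *
def pr(n,X):
    i=camera_info(n);K=np.array(i['K']);r=cv2.Rodrigues(np.array(i['R']))[0]
    return cv2.projectPoints(np.array([X]),r,np.array(i['t']),K,np.array([i['k1'],0,0,0.]))[0].ravel()
o=get_obs();p=o['ee_pos'];print(p,o['qpos'],pr('side',p),pr('side',[.507,.0032,.168]))
# midpoint pixel of tips, at x=.507: height if y known, y if height known
oo,d=ray('side',(351.7,178.3)); 
for z in (.14,.16,.18,.2): print(oo+d*(z-oo[2])/d[2])
"
```

```text
[0.50762992 0.0043993  0.14277603] [-6.34876196e-02  2.30434474e-01  1.67518027e+00 -1.03578312e-05
  1.23522589e+00 -2.78252190e-02] [349.06918532 190.61507836] [349.68352671 180.07019322]
[ 0.50693694 -0.05450982  0.14      ]
[ 0.50443299 -0.01906025  0.16      ]
[0.50192905 0.01638931 0.18      ]
[0.49942511 0.05183888 0.2       ]
```

The projected TCP is at (349,190.6), but the picture shows the fingertips' midpoint at about (352,178.5), some 12 px higher. I'll resolve that before I close the gripper.

Run:
```python
from h import *
S=camera('side');T=camera('top')
cv2.imwrite('pics/c.png',np.hstack([cv2.resize(S[110:200,310:395],(470,500),interpolation=0),cv2.resize(T[100:300,230:420],(325,500))])[:,:,::-1])
def pr(n,X):
    i=camera_info(n);K=np.array(i['K']);r=cv2.Rodrigues(np.array(i['R']))[0]
    return cv2.projectPoints(np.array([X],float),r,np.array(i['t']),K,np.array([i['k1'],0,0,0.]))[0].ravel().round(1)
p=get_obs()['ee_pos']
for dx in(.047,-.047):
    for dy,dz in((0,0),(0,.025),(-.057,0),(0,.097)): print(dx,dy,dz,pr('side',p+[dx,dy,dz]))
print('at a',pr('side',[.5088,.0017,.2494]))
```

```text
0.047 0 0 [327.3 189.3]
0.047 0 0.025 [327.2 179.1]
0.047 -0.057 0 [330.5 176.4]
0.047 0 0.097 [327.1 148.3]
-0.047 0 0 [371.2 192.1]
-0.047 0 0.025 [371.8 181.8]
-0.047 -0.057 0 [372.5 178.9]
-0.047 0 0.097 [373.5 150.7]
at a [349.8 144.5]
```

View pics/c.png

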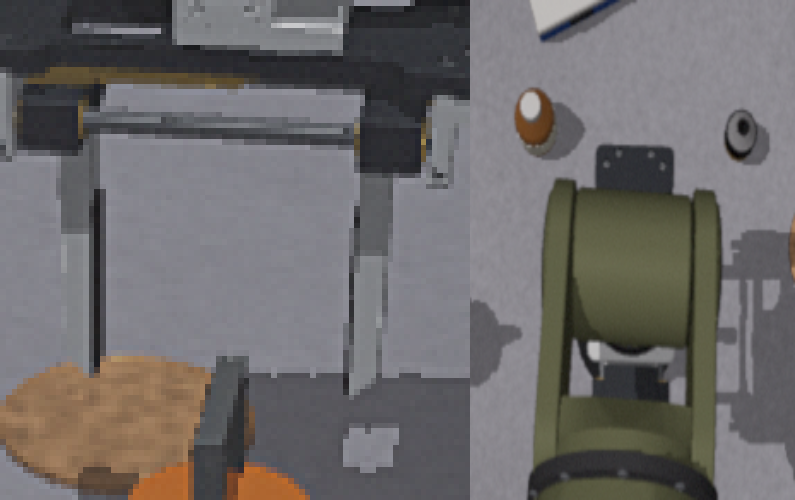

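The whole gripper shows about 12 px above its projection, which would be roughly +25 mm in z or −57 mm in y. I'll test it harmlessly by closing with the lowest force and watching the opening.

Emit:
send_rows --series "0 0 0 0 0 0 0.2; 0 0 0 0 0 0 0; 0 0 0 0 0 0 -0.2; 0 0 0 0 0 0 -0.4; 0 0 0 0 0 0 -0.5; 0 0 0 0 0 0 -0.6; 0 0 0 0 0 0 -0.7; 0 0 0 0 0 0 -0.8; 0 0 0 0 0 0 -0.9; 0 0 0 0 0 0 -1" --newtons 3

```text
time_s: 4.52
ee_pos: [0.5074, 0.0044, 0.1424]
eef_rot: [-1.571, -0.0, -0.036]
force: [-1.0, -0.9, -0.9]
grip_width: 0.0306
```

```bash
python3 go.py .507 .0032 .143 -.039;  python3 -c "
from h import *
S=camera('side')
cv2.imwrite('pics/d.png',cv2.resize(S[120:250,300:400],None,fx=4,fy=4,interpolation=0)[:,:,::-1])"
```

```text
t 4.5167 pos [0.5074 0.0044 0.1424] rpy [-1.5708 -0.     -0.0357] F [-0.9645 -0.8965 -0.9308] w 0.03056964566504831
turn [0.0003 0.0384 0.0001] shift [-0.0363 -0.0644 -0.1218]
```

View pics/d.png

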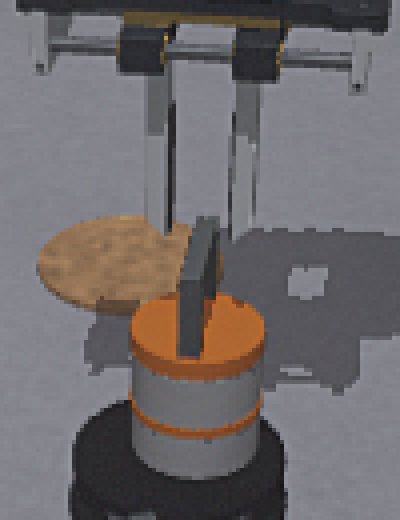

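Still closing at 31 mm. I'll continue.

Emit:
send_rows --series "0 0 0 0 0 0 -1; 0 0 0 0 0 0 -1; 0 0 0 0 0 0 -1; 0 0 0 0 0 0 -1; 0 0 0 0 0 0 -1; 0 0 0 0 0 0 -1; 0 0 0 0 0 0 -1; 0 0 0 0 0 0 -1; 0 0 0 0 0 0 -1; 0 0 0 0 0 0 -1" --newtons 3

```text
time_s: 5.4
ee_pos: [0.5074, 0.0044, 0.1424]
eef_rot: [-1.571, -0.0, -0.036]
force: [0.4, -1.1, 0.2]
grip_width: 0.0006
```

```bash
python3 go.py .507 .0032 .143 -.039;  python3 -c "
from h import *
S=camera('side')
cv2.imwrite('pics/e.png',cv2.resize(S[140:220,320:380],None,fx=7,fy=7,interpolation=0)[:,:,::-1])"
```

```text
t 5.4 pos [0.5074 0.0044 0.1424] rpy [-1.5708 -0.     -0.0357] F [ 0.3727 -1.1288  0.2173] w 0.0005827869338249454
turn [-0.0001  0.0384  0.0005] shift [-0.0374 -0.0643 -0.1232]
```

View pics/e.png

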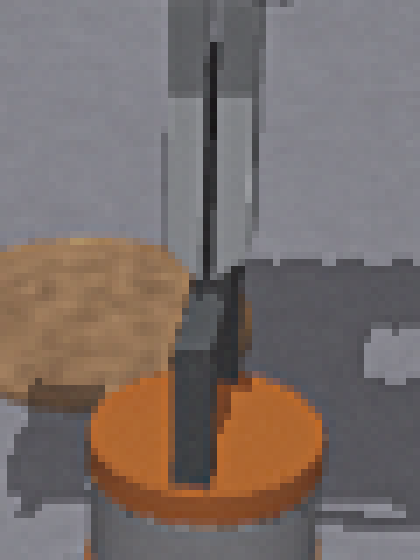

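The fingers closed fully to 0.6 mm. In the picture they end at about (350,180), just above the bar, and cover its far half. So the real fingertips sit about 27 mm higher than the reading. The y position looks right. I'll reopen, descend by that amount and check again by picture.

Emit:
send_rows --series "0 0 0 0 -0.5 0 -1; 0 0 0 0 -0.5 0 1; 0 0 0 0 -0.5 0 1; 0 0 0 0 -0.5 0 1; 0 0 0 0 -0.5 0 1; 0 0 0 0 -0.5 0 1; 0 0 0 0 -0.5 0 1; 0 0 0 0 -0.5 0 1; 0 0 0 0 -0.5 0 1; 0 0 0 0 -0.5 0 1" --newtons 3

```text
time_s: 6.28
ee_pos: [0.5074, 0.0044, 0.1473]
eef_rot: [-1.571, 0.0, -0.036]
force: [0.1, 0.3, 0.1]
grip_width: 0.0571
```

Emit:
send_rows --series "0 0 0 0 0 0 1; 0 0 0 0 0 0 1; 0 0 0 0 0.5 0 1; 0 0 0 0 1 0 1; 0 0 0 0 1.5 0 1; 0 0 0 0 2 0 1; 0 0 0 0 2.5 0 1; 0 0 0 0 3 0 1; 0 0 0 0 3.2 0 1; 0 0 0 0 3.2 0 1"

```text
time_s: 7.12
ee_pos: [0.5072, 0.0044, 0.1147]
eef_rot: [-1.571, 0.001, -0.036]
force: [-0.9, 0.3, -0.1]
grip_width: 0.094
```

```bash
python3 go.py .507 .0032 .115 -.039;  python3 -c "
from h import *
S=camera('side')
cv2.imwrite('pics/f.png',cv2.resize(S[140:230,310:390],None,fx=6,fy=6,interpolation=0)[:,:,::-1])"
```

```text
t 7.1167 pos [0.5072 0.0044 0.1147] rpy [-1.5708  0.0009 -0.0357] F [-0.9333  0.3365 -0.1442] w 0.0939830681878599
turn [-0.0003  0.038  -0.0106] shift [-0.0121 -0.0267 -0.1231]
```

View pics/f.png

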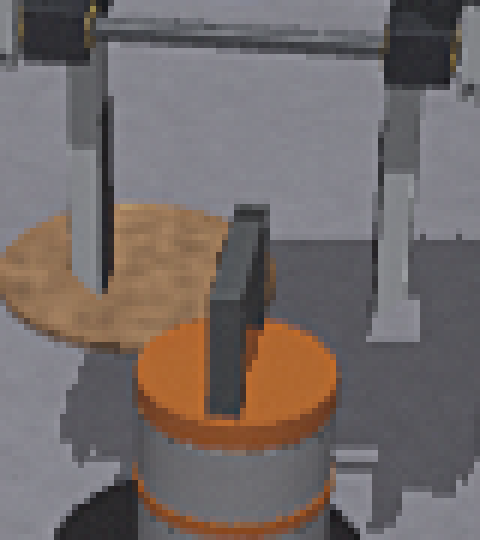

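The left tip is now at (327.8,188.7). A tip at a true z of about 0.143 should appear at (327.3,189.3), so the height is right. Now I'll close.

Emit:
send_rows --series "0 0 0 0 0 0 -1; 0 0 0 0 0 0 -1; 0 0 0 0 0 0 -1; 0 0 0 0 0 0 -1; 0 0 0 0 0 0 -1; 0 0 0 0 0 0 -1; 0 0 0 0 0 0 -1; 0 0 0 0 0 0 -1; 0 0 0 0 0 0 -1; 0 0 0 0 0 0 -1" --newtons 8

```text
time_s: 8.0
ee_pos: [0.5074, 0.0044, 0.1153]
eef_rot: [-1.571, 0.0, -0.036]
force: [-0.2, -0.8, 0.4]
grip_width: 0.0309
```

Emit:
send_rows --series "0 0 0 0 0 0 -1; 0 0 0 0 0 0 -1; 0 0 0 0 0 0 -1; 0 0 0 0 0 0 -1; 0 0 0 0 0 0 -1; 0 0 0 0 0 0 -1; 0 0 0 0 0 0 -1; 0 0 0 0 0 0 -1; 0 0 0 0 0 0 -1; 0 0 0 0 0 0 -1" --newtons 40

```text
time_s: 8.83
ee_pos: [0.5074, 0.0044, 0.1153]
eef_rot: [-1.571, 0.0, -0.036]
force: [0.8, 0.9, 0.3]
grip_width: 0.0116
```

Gripped at 11.6 mm, against a 12 mm bar. Lifting.

Emit:
send_rows --series "0 0 0 0 -0.3 0 -1; 0 0 0 0 -0.9 0 -1; 0 0 0 0 -1.6 0 -1; 0 0 0 0 -2.4 0 -1; 0 0 0 0 -3.2 0 -1; 0 0 0 0 -4 0 -1; 0 0 0 0 -4.6 0 -1; 0 0 0 0 -5 0 -1; 0 0 0 0 -5 0 -1; 0 0 0 0 -5 0 -1"

```text
time_s: 9.67
ee_pos: [0.5074, 0.0044, 0.1653]
eef_rot: [-1.571, 0.0, -0.036]
force: [-0.7, 0.1, -2.6]
grip_width: 0.0116
```

```bash
python3 go.py .574 -.253 .165 -.036;  python3 -c "
from h import *
S=camera('side')
cv2.imwrite('pics/g.png',cv2.resize(S[110:270,290:410],None,fx=3.5,fy=3.5,interpolation=0)[:,:,::-1])"
```

```text
t 9.6667 pos [0.5074 0.0044 0.1653] rpy [-1.5708  0.     -0.0357] F [-0.7018  0.053  -2.6306] w 0.011615353143615443
turn [ 0.0002  0.0036 -0.    ] shift [  7.5777   0.0331 -25.4857]
```

View pics/g.png

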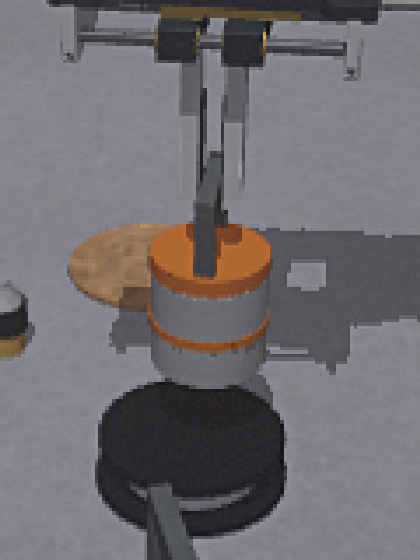

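Lifted about 50 mm and hanging upright, with the lid at (210,255) in the crop, clear of the stand. I'll carry it level to the mat.

Emit:
send_rows --series "0 0 0 0.1 0 -0.3 -1; 0 0 0 0.3 0 -1 -1; 0 0 0 0.6 0 -2 -1; 0 0 0 1 0 -3.4 -1; 0 0 0 1.45 0 -4.9 -1; 0 0 0 1.9 0 -6.4 -1; 0 0 0 2.35 0 -7.9 -1; 0 0 0 2.8 0 -9.4 -1; 0 0 0 3.25 0 -10.9 -1; 0 0 0 3.7 0 -12.4 -1"

```text
time_s: 10.55
ee_pos: [0.5401, -0.1226, 0.1651]
eef_rot: [-1.571, 0.0, -0.036]
force: [-0.3, 0.3, -2.5]
grip_width: 0.0117
```

Emit:
send_rows --series "0 0 0 0.45 0 -1.5 -1; 0 0 0 0.9 0 -3 -1; 0 0 0 1.35 0 -4.5 -1; 0 0 0 1.8 0 -6 -1; 0 0 0 2.25 0 -7.5 -1; 0 0 0 2.7 0 -9 -1; 0 0 0 3.1 0 -10.4 -1; 0 0 0 3.45 0 -11.6 -1; 0 0 0 3.7 0 -12.5 -1; 0 0 0 3.87 0 -13 -1"

```text
time_s: 11.38
ee_pos: [0.5741, -0.2535, 0.1651]
eef_rot: [-1.571, 0.0, -0.036]
force: [-0.1, 0.5, -2.9]
grip_width: 0.0113
```

```bash
python3 go.py .574 -.252 .165 -.036
python3 - <<'E'
from h import *
S=camera('side');T=camera('top')
cv2.imwrite('pics/h.png',np.hstack([cv2.resize(S[90:240,270:390],(400,500),interpolation=0),cv2.resize(T[120:300,370:520],(400,500))])[:,:,::-1])
E
```

```text
t 11.3833 pos [ 0.5741 -0.2535  0.1651] rpy [-1.5707  0.0002 -0.0364] F [-0.0745  0.5057 -2.8946] w 0.011301803697082722
turn [-0.0009 -0.0046 -0.0027] shift [-0.0141  0.009   0.1462]
```

View pics/h.png

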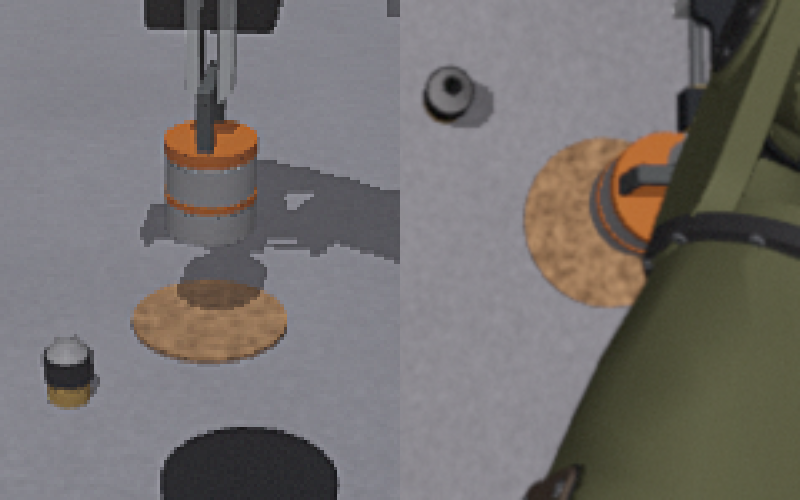

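The canister hangs upright with its lid at (333.5,132) in side-view pixels, and the mat is at (332.7,186). A quick check of the alignment follows.

Run:
```python
from h import *
S=camera('side')
m=blob(S,(5,150,100),(20,255,255),(310,122,355,142)); e=cv2.fitEllipse(hull(m)); print(e,cv2.boundingRect(hull(m)))
m2=blob(S,(5,60,60),(25,255,255),(305,172,360,202)); b=cv2.boundingRect(hull(m2)); print(b)
print("lid",plane('side',(333.2,131.5),.168),"mat",plane('side',(332.1,185.3),.006))
```

```text
((332.60028076171875, 132.6582794189453), (14.869876861572266, 28.24569320678711), 89.60091400146484) (319, 126, 28, 15)
(310, 174, 46, 25)
lid [ 0.57131754 -0.24350205  0.168     ] mat [ 0.57411826 -0.24616497  0.006     ]
```

Emit:
send_rows --series "0 0 0 0 0.5 0 -1; 0 0 0 0 1.3 0 -1; 0 0 0 0 2.2 0 -1; 0 0 0 0 3.1 0 -1; 0 0 0 0 4 0 -1; 0 0 0 0 4.8 0 -1; 0 0 0 0 5.4 0 -1; 0 0 0 0 5.8 0 -1; 0 0 0 0 6 0 -1; 0 0 0 0 6 0 -1"

```text
time_s: 12.37
ee_pos: [0.5739, -0.2521, 0.105]
eef_rot: [-1.571, 0.0, -0.036]
force: [-0.1, -0.7, -2.8]
grip_width: 0.0115
```

Lid and mat agree within about 4 mm. Next is the slow final lowering.

Emit:
send_rows --series "0 0 0 0 0.4 0 -1; 0 0 0 0 0.8 0 -1; 0 0 0 0 1.2 0 -1; 0 0 0 0 1.5 0 -1; 0 0 0 0 1.8 0 -1; 0 0 0 0 2 0 -1; 0 0 0 0 2.1 0 -1; 0 0 0 0 2.15 0 -1; 0 0 0 0 2.2 0 -1; 0 0 0 0 2.2 0 -1"

```text
time_s: 13.2
ee_pos: [0.574, -0.2522, 0.0834]
eef_rot: [-1.571, -0.0, -0.036]
force: [0.4, 0.0, -2.9]
grip_width: 0.0113
```

Emit:
send_rows --series "0 0 0 0 0.03 0 -1; 0 0 0 0 0.06 0 -1; 0 0 0 0 0.09 0 -1; 0 0 0 0 0.12 0 -1; 0 0 0 0 0.15 0 -1; 0 0 0 0 0.17 0 -1; 0 0 0 0 0.19 0 -1; 0 0 0 0 0.2 0 -1; 0 0 0 0 0.2 0 -1; 0 0 0 0 0.2 0 -1"

```text
time_s: 14.03
ee_pos: [0.574, -0.2521, 0.0814]
eef_rot: [-1.571, -0.0, -0.036]
force: [0.4, 0.0, -2.5]
grip_width: 0.0116
```

Emit:
send_rows --series "0 0 0 0 0.02 0 -1; 0 0 0 0 0.04 0 -1; 0 0 0 0 0.06 0 -1; 0 0 0 0 0.08 0 -1; 0 0 0 0 0.1 0 -1; 0 0 0 0 0.12 0 -1; 0 0 0 0 0.14 0 -1; 0 0 0 0 0.15 0 -1; 0 0 0 0 0.15 0 -1; 0 0 0 0 0.15 0 -1"

```text
time_s: 14.87
ee_pos: [0.5744, -0.2523, 0.0814]
eef_rot: [-1.572, -0.002, -0.036]
force: [-3.9, 2.3, 10.6]
grip_width: 0.0119
```

Contact: the upward force is 10.6 N and z has stopped. I'll ease back 1 mm and open.

Emit:
send_rows --series "0 0 0 0 -0.05 0 -1; 0 0 0 0 -0.1 0 -1; 0 0 0 0 -0.1 0 -1; 0 0 0 0 -0.1 0 -0.7; 0 0 0 0 -0.1 0 -0.6; 0 0 0 0 -0.1 0 -0.5; 0 0 0 0 -0.1 0 -0.3; 0 0 0 0 -0.1 0 -0.1; 0 0 0 0 -0.1 0 0.1; 0 0 0 0 -0.1 0 0.3" --newtons 10

```text
time_s: 15.7
ee_pos: [0.574, -0.2521, 0.0808]
eef_rot: [-1.571, 0.0, -0.036]
force: [-0.1, 0.7, 0.5]
grip_width: 0.047
```

Emit:
send_rows --series "0 0 0 0 -0.05 0 0.3; 0 0 0 0 -0.05 0 0.3; 0 0 0 0 -0.05 0 0.3; 0 0 0 0 -0.05 0 0.3; 0 0 0 0 -1 0 0.3; 0 0 0 0 -2 0 0.3; 0 0 0 0 -4 0 0.3; 0 0 0 0 -6 0 0.3; 0 0 0 0 -8 0 0.3; 0 0 0 0 -10 0 0.3"

```text
time_s: 16.53
ee_pos: [0.5741, -0.2522, 0.1832]
eef_rot: [-1.571, -0.001, -0.036]
force: [1.0, 0.1, -0.7]
grip_width: 0.0612
```

```bash
python3 go.py .45 0 .25 -.036
```

```text
t 16.5333 pos [ 0.5741 -0.2522  0.1832] rpy [-1.5714 -0.0012 -0.0357] F [ 1.0038  0.0637 -0.7373] w 0.06116754192907778
turn [0.0065 0.0037 0.0139] shift [-13.2906  -6.7058  24.7532]
```

Emit:
send_rows --series "0 0 0 0 -2 0 0.3; 0 0 0 0 -4 0 0.3; 0 0 0 -2 -5 1 0.3; 0 0 0 -4 -5 2 0.3; 0 0 0 -7 -5 3 0.3; 0 0 0 -10 -5 4 0.3; 0 0 0 -13 -5 5.5 0.3; 0 0 0 -15.5 -5 7 0.3; 0 0 0 -17 -5 8 0.3; 0 0 0 -17 -5 8 0.3"

```text
time_s: 17.37
ee_pos: [0.4053, -0.1649, 0.2327]
eef_rot: [-1.572, -0.003, -0.035]
force: [1.1, -0.4, 0.5]
grip_width: 0.0612
```

Run:
```python
from h import *
S=camera('side');T=camera('top')
cv2.imwrite('pics/i.png',np.hstack([cv2.resize(S[100:360,230:400],(330,500)),cv2.resize(T[100:290,150:500],(470,500*0+255)) if 0 else cv2.resize(T[60:310,150:500],(470,500))])[:,:,::-1])
T0=cv2.imread('pics/top0.png')[:,:,::-1].copy()
m=blob(T,(5,190,120),(20,255,255),(410,160,490,240)); c=max(cv2.findContours(m,0,2)[0],key=cv2.contourArea); print(cv2.contourArea(c))
for v in(150,170,190): 
    m=blob(T,(5,v,120),(20,255,255),(410,160,490,240)); e=cv2.fitEllipse(hull(m)); print(v,e,plane('top',e[0],.084))
for n,w,lo,hi in(("blue",(150,200,235,270),(100,150,60),(125,255,255)),("bottle",(245,125,285,170),(0,100,40),(20,255,255))):
    for I in(T0,T): print(n,cv2.moments(blob(I,lo,hi,w),True)["m10"]/max(1,cv2.moments(blob(I,lo,hi,w),True)["m00"]),cv2.moments(blob(I,lo,hi,w),True)["m01"]/max(1,cv2.moments(blob(I,lo,hi,w),True)["m00"]))
```

```text
24.0
150 ((454.3518371582031, 195.5801239013672), (38.35476303100586, 42.88581848144531), 67.9816665649414) [ 0.57116423 -0.24816659  0.084     ]
170 ((454.2093505859375, 195.3876953125), (37.072757720947266, 42.26954650878906), 71.05790710449219) [ 0.57154403 -0.24790309  0.084     ]
190 ((454.1055908203125, 194.37144470214844), (32.18474578857422, 34.67325973510742), 171.62875366210938) [ 0.573541   -0.24778626  0.084     ]
blue 186.17983367983368 233.66112266112265
blue 186.2325338894682 233.7288842544317
bottle 268.27969348659 148.8007662835249
bottle 268.1953125 148.86328125
```

View pics/i.png

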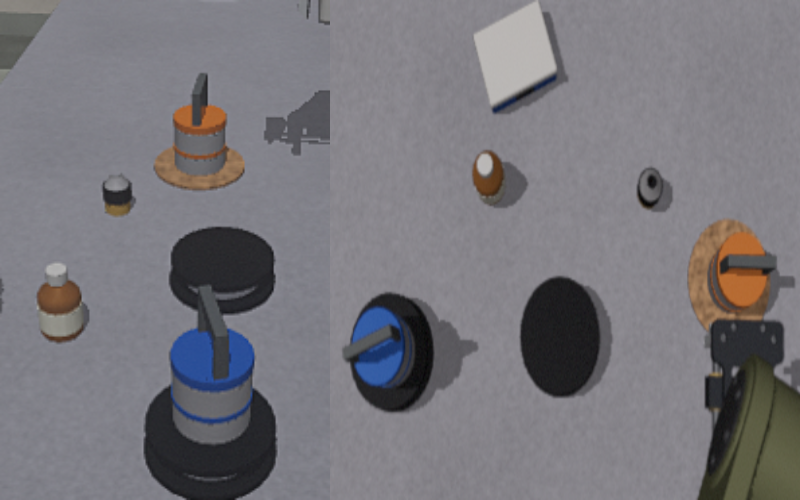

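The canister stands upright and free on the mat, with its axis at about (0.572,−0.249) against the mat's (0.574,−0.253). The blue canister and the bottle are unmoved (under 0.1 px), and the arm is clear.

```bash
python3 -c "
from station import *
print(get_obs()['joint_vel']); print(hand_in())"
```

```text
[-6.21619671e-03  4.13365085e-02 -2.07221482e-02  5.81223636e-04
 -5.67731520e-03 -3.55258725e-05]
the job is handed in; nothing more can be done
None
```

I lifted the orange-lidded canister by its handle, carried it level to the cork mat, lowered it until it touched, let go and backed the arm away. I handed the job in at about 17.5 s; no verdict was reported.

**Last checks:**
- **Placing:** the canister stands upright on the mat. The lid's centre in the top view puts its axis about 5 mm from the mat's centre, against a limit of 25 mm. Part of the lid edge and mat may have mixed in the colour mask, so trust that to a few millimetres.
- **Bystanders:** the blue-lidded canister and the amber bottle shifted by less than 0.1 px from the first picture. The gripper is clear of everything.

**What disagreed:**
- **Fingertip height:** the side camera showed the fingertips about 27 mm higher than the reported TCP. A first close at 3 N shut on nothing just above the bar, which confirmed it. I then worked to a TCP reading 27 mm lower, and the second close held the bar at 11.6 mm. I did not find the cause.
- **Two-view heights:** these came out about 3 mm lower than the task text, for both the bar and the mat. I used the text's heights for these.
- **Set-down force:** at contact the force reading peaked at about 11 N before I eased off.
- **Pictures:** I viewed 12, two over the budget, because of the height mismatch.

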